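# Show a glued heel to the inspection camera

## Task

The glue on the stacked leather heel in the jig has set and its glue lines are to be checked on the inspection camera. Before you take the heel out, turn the knob on top of the camera column until its white pointer stands on the red mark, and swing the red-handled hold-down clear of the heel. Then lift the heel out and finish holding it motionless in the air: upright, flat front square to the camera, centred on the lens and 10 cm from it, touching nothing but the gripper; leave the spool, bottle, wax and tin where they stand.

Things in the scene. Friction and masses are not known exactly. Their poses are not given: they have to be found in the camera images.
- height_knob (a joint): Black ribbed knob, 36 mm across, on a vertical axis on top of the camera column; white pointer line on its top and side. Value in rad, grows clockwise seen from above, range 0 to 3.3; at 2.0 the pointer stands on the red mark of the white collar (the mark is on the camera's front, lens side). It starts between 0.6 and 1.2. Light friction (0.08 N m), stays where it is left; through the screw it raises the camera head 8 mm per rad.
- knob_grip (a point): Point on the knob's axis, 11.5 mm below its top, where to grip it from above. The knob's ribbed part is 32 mm tall; the white collar, 62 mm across, lies 23 mm below this point.
- focus_point (a point): Point in the air on the lens axis, 100 mm in front of the lens rim (moves with the camera head as the knob turns). Its x axis points level from here towards the lens, z is up. The head with its ring light is 64 mm in diameter at the front; the column with the knob is 195 mm from this point along x. The whole camera stand is fixed to the bench, its place and yaw vary.
- heel: Loose D-shaped heel of brown leather layers with a black bottom layer, about 0.09 kg: 50 mm along x, 46 mm wide along y (parallel flat sides from x = -2 to +25 mm), 42 mm tall. Origin: centre of its underside, z up. The flat front (breast) is the plane x = +25 mm, facing +x; the back is round.
- heel_breast (a point): Centre of the heel's flat front face (heel x = 25 mm, 21 mm above its underside).
- jig: Fixed blue gluing jig, base plate 182 x 88 x 10 mm. Origin on the bench under the middle of the heel; in the jig the heel's axes agree with the jig's, its underside is at z = 10 mm. Low aluminium stops, top at z = 18 mm, 1.5 mm clear of the heel, stand round its foot. The hold-down's post is at x = -65 mm.
- hold_down (a joint): Steel swing arm that lies over the heel, its rubber foot 2 mm above the heel's top. Value in rad: 0 over the heel, grows clockwise seen from above, range 0 to 1.7; the heel is free above 1.0. Friction 0.1 N m, stays where it is left.
- hold_down_handle (a point): Grip point on the axis of the hold-down's upright round red handle, 20 mm in diameter, 34 mm tall; its top is 14 mm above this point, the top of the steel arm 22 mm below it. The handle is at the end of the arm away from the heel, 45 mm from the pivot.
- hold_down_pivot (a point): On the vertical axis about which the hold-down swings (65 mm from the heel's middle, along the jig's -x).
- eyelet_press: Fixed green lever press on the bench, left of the work, 0.36 m high; its ball handle reaches 0.12 m towards the robot from its origin (under its die, on the bench). Not used: go round it. A shelf with shoe lasts hangs on the wall behind it, its underside 0.6 m above the bench.
- thread_spool_cream: Bystander: upright wooden spool with cream thread, 40 mm across, 55 mm tall; origin under its middle.
- edge_dye_bottle: Bystander: brown bottle with black cap, 44 mm across, 97 mm tall; origin under its middle.
- beeswax_cake: Bystander: yellow-brown block of wax, 44 x 52 x 18 mm; origin under its middle.
- eyelet_tin: Bystander: small open round tin of brass eyelets, 50 mm across, 17 mm tall; origin under its middle.
Mind the look-alikes: they are no part of the job. What is shaped like the heel but green or pink is not meant.

How it is judged:
On the way:
1. the knob's pointer is on the red mark and the hold-down is swung clear, with the heel still down in the jig (value of joint height_knob between 1.85 and 2.15 rad and value of joint hold_down above 1 rad and z of heel in the frame of jig below 0.015 m and horizontal distance between heel and jig below 0.006 m), for 0.1 s.
At the end, for the whole second after the job is handed in: The gripper alone holds the heel still in the air, upright and facing the lens (each within 10 degrees), the middle of its flat front within 15 mm of the lens axis sideways and in height and 80 to 120 mm from the lens; knob within 0.15 rad of the mark; hold-down swung 1.0 rad or more (value of joint height_knob between 1.85 and 2.15 rad and value of joint hold_down above 1 rad and x of heel_breast in the frame of focus_point between -0.02 and 0.02 m and y of heel_breast in the frame of focus_point between -0.015 and 0.015 m and z of heel_breast in the frame of focus_point between -0.015 and 0.015 m and x of heel in the frame of focus_point below -0.003 m and angle between the x axis of heel and the x axis of focus_point, either way round below 0.17 rad and angle between heel's own z axis and vertical below 0.17 rad and height (world z) of heel above 0.09 m and contact force between the fingers and heel above 1 N and contact force between heel and jig below 0.05 N and linear speed of heel below 0.02 m/s); the arm keeps its last pose, push and grip.
It fails at once if the spool, bottle, wax or tin is moved more than 2 cm (distance of any of thread_spool_cream, edge_dye_bottle, beeswax_cake, eyelet_tin from where it was at the start of the episode above 0.02 m).
It also fails if it takes over 69 s, if anything falls off the work surface, if the arm or the gripper's body presses on something with over 40 N, if the wrist force passes 120 N, or if a joint passes its speed limit or range.

## Robot

A 6-joint arm with a two-finger parallel gripper is mounted at the origin on a cart in front of the work surface, level with it; the furniture and walls round the work are solid. World frame = base frame: x ahead of the robot, y to its left, z up, the work surface at z = 0. Lengths are in m, angles in rad, forces in N, time in s.
With the tool pointing down it reaches from about 0.25 to 0.8 m from the base axis. Payload 8.5 kg.
Tool frame: the origin (TCP) lies on the centre line of the jaws, within the pads' length; the fingertips stand 17 mm ahead of it and the grasp point (between the pads) lies 2 mm behind it; z points along the fingers, y is the line along which they close (so a half turn about z gives the same grasp; the last joint's range is limited). The gripper opens to 85 mm and grips with 20 to 120 N. Pads are 22 mm wide; open, the fingers measure 114 mm over their backs; the gripper's body (76 mm by 85 mm) begins 54 mm behind the grasp point. The pads swing forward as they close: fully open they stand 13 mm farther back than shut.
Start: joints at [-1.229, 0.238, -0.013, 1.319, 0, 1.571], TCP at [0.176, -0.495, 0.248] pointing down, gripper open.
Joint ranges: [-2.66, 2.66], [-1.03, 1.9], [-1.14, 1.46], [-1.82, 2.27], [-1.45, 1.34], [-3.14, 3.14]. Speed limits (rad/s): [2.22, 2.22, 2.79, 3.14, 3.14, 3.14].

## Interface

Orientations are given as a unit quaternion [x, y, z, w].
In Python, from station import robot gives the robot as it stands. The module is installed in compiled form; this text tells all that it offers. Calls block until the motion is done:
- robot.goto(position, orientation): joint-space move of the TCP to a pose.
- robot.move_linear(position, rot=None, v=0.15): straight line of the TCP; rot=None keeps the orientation; v is the mean speed in m/s.
- robot.move_j(angles): joint-space move.
- robot.gripper_to(opening): finger opening in m; the grip force is fixed at half the most; returns when the fingers have stopped.
- robot.sleep(seconds).
- robot.ik(position, orientation): joint angles nearest the present ones, or None.
- robot.get_image(name): name is "scene" or "top" or "wrist"; returns (picture, depth): 400x640x3 uint8, red, green, blue; 400x640 float32, m along the optical axis (not along the pixel's ray), 0 where there is no reading.
- robot.camera_model(name): a dict with "mtx" (3x3 intrinsics, pixels), "R" (3x3) and "t" (3): a world point X has camera coordinates R X + t. Camera axes: x right, y down, z forward; pixel columns grow to the right and rows downward; lengths in m; the calibration is good to about 2 mm. A picture is of the moment at which its call begins: read the wrist's pose just before it. camera_model takes no time and is no camera call; for the wrist camera it gives the pose at the moment of the call.
A pose or a line that the arm cannot do raises robot.Unreachable and nothing moves.
- robot.close_job(): hands the job in; it is judged then, once.
Readings, each from a call of its own:
- robot.get_t(): time.
- robot.get_joints(): joint angles.
- robot.get_qd(): joint speeds.
- robot.get_effort(): joint torques, N m.
- robot.get_eef_pos(): TCP position.
- robot.get_ee_rot(): TCP orientation.
- robot.get_wrist_force(): force on the tool from outside, world axes, zero at the start.
- robot.get_ft_torque(): the same for the moment, N m.
- robot.get_width(): finger opening in m.
- robot.get_grasp_force(): force on a finger pad.
Only numpy, scipy, OpenCV 4.12 (cv2) and the standard library are available. Lean on these libraries where they do the work, as an engineer would, in place of code of your own. Each camera call takes 0.05 s, during which the arm holds its last target. There are 200 camera calls.

## Working session

There is one attempt and no reset: what is moved stays moved. The work goes in short steps, each a Python script; the robot and the scene stay as the last script left them, time stands still between calls to the robot, and variables do not carry over. Pictures are saved under pics/ and viewed, at most 10 in all, crops included, and the job is handed in when it is done.

```bash
mkdir -p pics; cat > h.py <<'E'
import numpy as np, cv2
from station import robot
from scipy.spatial.transform import Rotation as R
def grab(n):
    m=robot.camera_model(n); p,d=robot.get_image(n); np.savez(''+n+'.npz',p=p,d=d,mtx=m['mtx'],R=m['R'],t=m['t'])
    return p,d,m
def cloud(n):
    f=np.load(''+n+'.npz'); d=f['d']; v,u=np.mgrid[:400,:640]
    c=np.stack([u,v,np.ones_like(u)],-1)@np.linalg.inv(f['mtx']).T*d[...,None]
    return f['p'],(c-f['t'].ravel())@f['R'],d
def down(yaw): # tool z down, tool y axis at world angle yaw
    y=np.array([np.cos(yaw),np.sin(yaw),0]); z=np.array([0,0,-1.]); return R.from_matrix(np.stack([np.cross(y,z),y,z],1)).as_quat()
E
python3 - <<'E'
from h import *
for n in('scene','top'):
    p,d,m=grab(n); cv2.imwrite(f'pics/{n}0.png',p[...,::-1]); print(n,-m['R'].T@np.ravel(m['t']))
E
```

```text
scene [-0.16936998  0.55880023  1.0254803 ]
top [ 0.41435996 -0.16026788  1.41551811]
```

View pics/scene0.png

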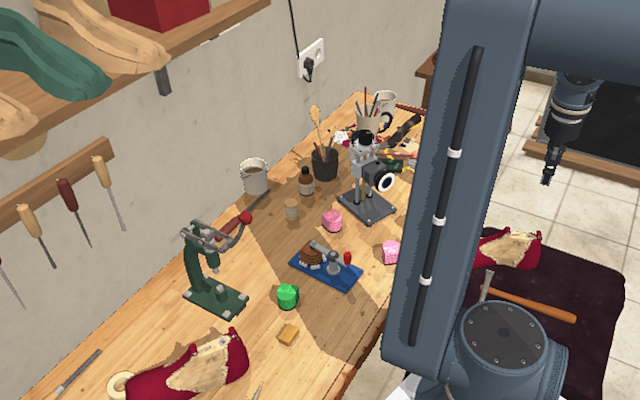

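View pics/top0.png

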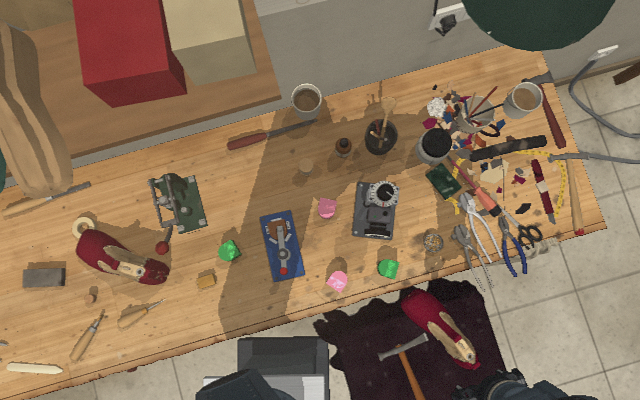

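The brown heel is under the steel arm in the blue jig, top (280,230), with the red handle at (284,271). The look-alikes are green at (229,250) and (388,268), and pink at (327,208) and (338,281). Only the brown layered one in the jig fits. The camera stand is at (375,210) and its knob at (384,193). I'll confirm this in an enlarged crop.

```bash
python3 - <<'E'
from h import *
p,X,d=cloud('top')
c=cv2.resize(p[165:290,250:410],None,fx=5,fy=4.8,interpolation=cv2.INTER_CUBIC); cv2.imwrite('pics/topcrop.png',c[:600,:800,::-1])
for n,u,v in [('heel',280,222),('handle',284,271),('knob',384,193),('head',375,228),('base',362,232),('spool',306,165),('bottle',343,146),('wax',206,281),('tin',432,240),('ball',162,248),('pinkA',327,208),('pinkB',338,281),('green',388,268),('green2',229,250)]: print(n,X[v,u].round(3))
hsv=cv2.cvtColor(p,cv2.COLOR_RGB2HSV)
m=(hsv[...,0]>100)&(hsv[...,0]<125)&(hsv[...,1]>120)&(X[...,2]<.03)&(X[...,2]>0); m[:,:250]=0;m[:,320:]=0
P=X[m][:,:2].astype(np.float32); r=cv2.minAreaRect(P); print('jig',r,cv2.boxPoints(r))
m=((hsv[...,0]<6)|(hsv[...,0]>174))&(hsv[...,1]>150);m[:,:260]=0;m[:,310:]=0;m[:240]=0;m[290:]=0
print('red',m.sum(),X[m].mean(0),np.median(X[m],0),np.argwhere(m).mean(0))
E
```

```text
heel [ 0.553 -0.054  0.047]
handle [ 0.424 -0.067  0.106]
knob [ 0.592 -0.306  0.253]
head [ 0.522 -0.293  0.161]
base [ 0.524 -0.273  0.013]
spool [ 0.703 -0.126  0.055]
bottle [ 0.744 -0.225  0.09 ]
wax [0.402 0.148 0.017]
tin [ 0.499 -0.462  0.004]
ball [0.474 0.164 0.356]
pinkA [ 0.589 -0.179  0.037]
pinkB [ 0.395 -0.203  0.043]
green [ 0.426 -0.335  0.041]
green2 [0.482 0.082 0.044]
jig ((0.49221643805503845, -0.055760931223630905), (0.17631462216377258, 0.08351658284664154), 11.74662971496582) [[ 0.39740404 -0.0328246 ]
 [ 0.4144067  -0.11459213]
 [ 0.58702886 -0.07869726]
 [ 0.57002616  0.00307027]]
red 40 [ 0.42390613 -0.06448807  0.10118127] [ 0.42377198 -0.0640395   0.10101826] [270.925 283.2  ]
```

View pics/topcrop.png

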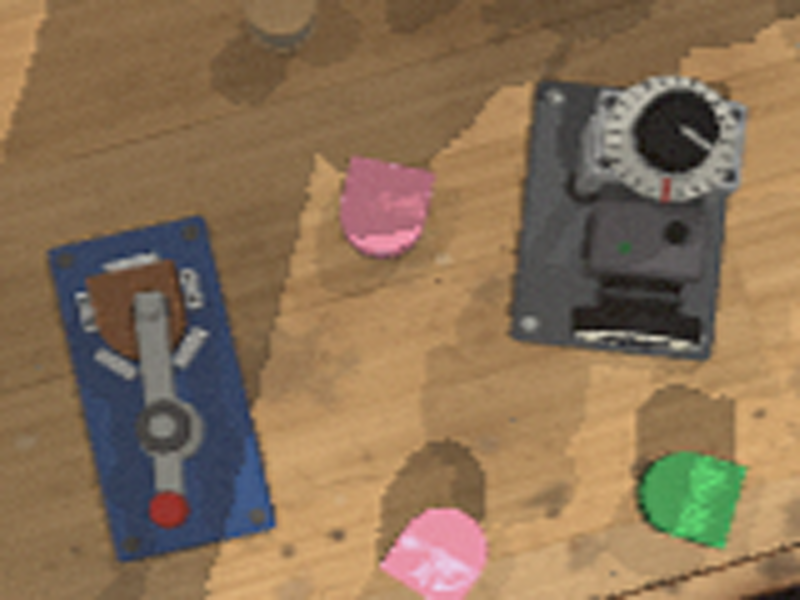

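The crop confirms the brown heel in the jig, with its flat side facing away from the robot and towards the lens direction. It also shows the knob with its white pointer at about 4 o'clock and the red mark at 6 o'clock, lens side. Next I go above the knob and look with the wrist camera.

```bash
python3 - <<'E'
from h import *
for y in np.arange(-180,181,30):
    q=robot.ik([.592,-.306,.42],down(np.radians(y))); print(y,None if q is None else np.round(q,2))
robot.move_linear([.176,-.495,.40],v=.3)
print(robot.get_ee_rot().round(3))
robot.goto([.56,-.306,.45],down(np.radians(90)))
p,d,m=grab('wrist'); cv2.imwrite('pics/w1.png',p[...,::-1]); print(robot.get_t(),robot.get_joints().round(2),(-m['R'].T@np.ravel(m['t'])).round(3))
E
```

```text
-180 [-0.48  0.57  0.95  1.95  0.   -2.05]
-150 [-0.48  0.57  0.95  1.95  0.   -2.57]
-120 [-0.48  0.57  0.95  1.95  0.   -3.1 ]
-90 [-0.48  0.57  0.95  1.95  0.    2.66]
-60 [-0.48  0.57  0.95  1.95  0.    2.14]
-30 [-0.48  0.57  0.95  1.95  0.    1.62]
0 [-0.48  0.57  0.95  1.95  0.    1.09]
30 [-0.48  0.57  0.95  1.95  0.    0.57]
60 [-0.48  0.57  0.95  1.95  0.    0.05]
90 [-0.48  0.57  0.95  1.95  0.   -0.48]
120 [-0.48  0.57  0.95  1.95  0.   -1.  ]
150 [-0.48  0.57  0.95  1.95  0.   -1.52]
180 [-0.48  0.57  0.95  1.95  0.   -2.05]
[ 0.985  0.17  -0.    -0.   ]
2.6083 [-0.5   0.53  0.96  2.01 -0.   -0.5 ] [ 0.479 -0.307  0.576]
```

View pics/w1.png

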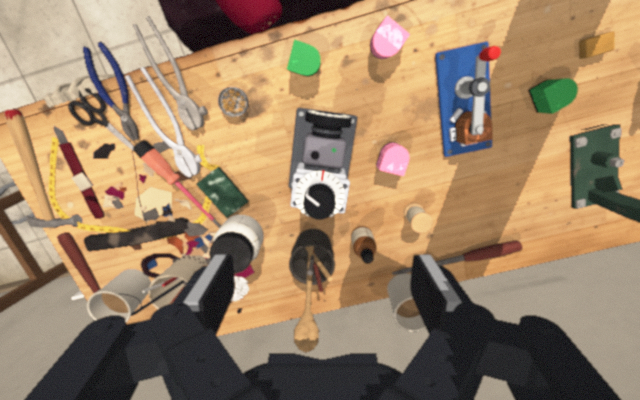

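The wrist view shows the knob at (321,198), with the pointer toward the upper left (310,194), the red mark at (322,174) and the lens toward the top. The handle (490,52) and the heel (470,128) are also visible.

```bash
python3 - <<'E'
from h import *
p,X,d=cloud('wrist'); hsv=cv2.cvtColor(p,cv2.COLOR_RGB2HSV)
v,u=np.mgrid[:400,:640]
near=(np.hypot(X[...,0]-.59,X[...,1]+.306)<.05)
k=near&(X[...,2]>.235); P=X[k]; print('knob',k.sum(),np.median(P[:,2]))
c,r=cv2.minEnclosingCircle(P[:,:2].astype(np.float32)); print(c,r,P.mean(0))
w=k&(hsv[...,2]>120)&(hsv[...,1]<70); print('ptr',w.sum(),X[w].mean(0), np.argwhere(w).mean(0))
red=near&((hsv[...,0]<8)|(hsv[...,0]>172))&(hsv[...,1]>110); print('red',red.sum(),X[red].mean(0))
cl=near&(X[...,2]>.2)&(X[...,2]<.235); print('collar',cl.sum(),np.median(X[cl][:,2]),cv2.minEnclosingCircle(X[cl][:,:2].astype(np.float32)))
c=np.array(c)
f=lambda m:np.degrees(np.arctan2(*(X[m].mean(0)[:2]-c)[::-1]))
print('ang ptr',f(w),'red',f(red))
b=(X[...,2]>.004)&(X[...,2]<.03)&(hsv[...,1]<60)&(hsv[...,2]<130)&(np.hypot(X[...,0]-.54,X[...,1]+.3)<.12)&(u>280)&(u<365)
r=cv2.minAreaRect(X[b][:,:2].astype(np.float32)); print('base',b.sum(),r)
hd=(np.hypot(X[...,0]-.52,X[...,1]+.3)<.08)&(X[...,2]>.1)&(X[...,2]<.2)&(u>280)&(u<365)
print('head z',np.percentile(X[hd][:,2],[5,50,95,99]),X[hd].min(0),X[hd].max(0)); 
# jig
m=(hsv[...,0]>100)&(hsv[...,0]<125)&(hsv[...,1]>120)&(X[...,2]<.02)&(X[...,2]>0)&(u>420)&(u<510)
print('jig',cv2.minAreaRect(X[m][:,:2].astype(np.float32)))
m=((hsv[...,0]<6)|(hsv[...,0]>174))&(hsv[...,1]>150)&(u>470)&(u<510)&(v>35)&(v<70)
t=m&(X[...,2]>np.percentile(X[m][:,2],70)-.004);print('red handle',m.sum(),X[m].mean(0),X[t].mean(0),X[m].max(0))
m=(hsv[...,0]<15)&(hsv[...,0]>3)&(hsv[...,1]>90)&(X[...,2]>.045)&(X[...,2]<.06)&(u>440)&(u<500)&(v>100)&(v<160)
print('heeltop',m.sum(),cv2.minAreaRect(X[m][:,:2].astype(np.float32)))
E
```

```text
knob 7579 0.5135161301983228
(0.5733636021614075, -0.3063872754573822) 0.04401165619492531 [ 0.55620816 -0.30622839  0.47906954]
ptr 158 [ 0.58440362 -0.31799468  0.3126599 ] [233.98734177 306.76582278]
red 13 [ 0.57084346 -0.30637941  0.21823838]
collar 1384 0.21775820913429206 ((0.597116231918335, -0.30942437052726746), 0.039837948977947235)
ang ptr -46.43512226917749 red 179.82128961429382
base 1072 ((0.5778881907463074, -0.3071442246437073), (0.10676652193069458, 0.13683238625526428), 82.21136474609375)
head z [0.14997825 0.16749864 0.17317938 0.17491849] [ 0.50130562 -0.34260718  0.12217184] [ 0.59129602 -0.26674691  0.17658444]
jig ((0.4942605495452881, -0.05675124377012253), (0.17690902948379517, 0.08404172211885452), 11.845059394836426)
red handle 227 [ 0.42583507 -0.06890218  0.09965341] [ 0.42564567 -0.06732073  0.10508069] [ 0.47869984 -0.05626988  0.57630687]
heeltop 512 ((0.5341262817382812, -0.04609863460063934), (0.04769136756658554, 0.04773800075054169), 11.833377838134766)
```

```bash
python3 - <<'E'
from h import *
p,X,d=cloud('wrist'); hsv=cv2.cvtColor(p,cv2.COLOR_RGB2HSV); v,u=np.mgrid[:400,:640]
near=(np.hypot(X[...,0]-.60,X[...,1]+.306)<.05)&(v<240)&(X[...,2]<.3)
k=near&(X[...,2]>.248); c,r=cv2.minEnclosingCircle(X[k][:,:2].astype(np.float32)); c=np.array(c); print('knob',k.sum(),np.percentile(X[k][:,2],[5,50,95]),c,r,X[k].mean(0))
w=k&(hsv[...,2]>120)&(np.hypot(X[...,0]-c[0],X[...,1]-c[1])<.017); print('ptr',w.sum(),X[w].mean(0))
red=near&((hsv[...,0]<8)|(hsv[...,0]>172))&(hsv[...,1]>110); print('red',red.sum(),X[red].mean(0))
cl=near&(abs(X[...,2]-.218)<.005)&(hsv[...,2]>150); cc=cv2.minEnclosingCircle(X[cl][:,:2].astype(np.float32)); print('collar',cc)
f=lambda m:np.degrees(np.arctan2(*(X[m].mean(0)[:2]-c)[::-1]))
print('ang ptr',f(w),'red',f(red))
b=(X[...,2]>.004)&(X[...,2]<.03)&(hsv[...,1]<60)&(hsv[...,2]<130)&(u>285)&(u<360)&(v>100)&(v<215)
n,l,s,_=cv2.connectedComponentsWithStats(b.astype(np.uint8)); 
for i in np.argsort(-s[1:,4])[:2]+1: print('base',s[i],cv2.minAreaRect(X[l==i][:,:2].astype(np.float32)))
# head box side edges and top: fit
hd=(u>290)&(u<360)&(v>130)&(v<168)&(X[...,2]>.155)&(X[...,2]<.2)
print('box',hd.sum(),np.median(X[hd][:,2]),cv2.minAreaRect(X[hd][:,:2].astype(np.float32)))
rg=(u>290)&(u<365)&(v>105)&(v<135)&(X[...,2]>.06)&(X[...,2]<.2); print('ring',X[rg].min(0),X[rg].max(0),X[rg].mean(0))
big=cv2.resize(p[95:225,280:365],None,fx=4.6,fy=4.6,interpolation=cv2.INTER_CUBIC); cv2.imwrite('pics/w1c.png',big[...,::-1])
E
```

```text
knob 772 [0.25017191 0.25239649 0.25354141] [ 0.59795737 -0.31018868] 0.019131939858198166 [ 0.59677958 -0.30982125  0.25224761]
ptr 63 [ 0.5929395  -0.316434    0.25274638]
red 13 [ 0.57084346 -0.30637941  0.21823838]
collar ((0.5981626510620117, -0.3089583218097687), 0.0382702611386776)
ang ptr -128.78052284321112 red 172.00279031030652
base [289 108  24  80 700] ((0.5772777199745178, -0.3450763523578644), (0.03144069388508797, 0.14589975774288177), 82.19754791259766)
base [341 115  16  61 382] ((0.5697339177131653, -0.2638353109359741), (0.023058103397488594, 0.10893838852643967), 82.12923431396484)
box 1407 0.16832109322291552 ((0.55128014087677, -0.30704188346862793), (0.049654245376586914, 0.0652734711766243), 1.7254801988601685)
ring [ 0.50130562 -0.32994043  0.12217184] [ 0.53432474 -0.26674691  0.17658444] [ 0.51550166 -0.29987115  0.16332758]
```

View pics/w1c.png

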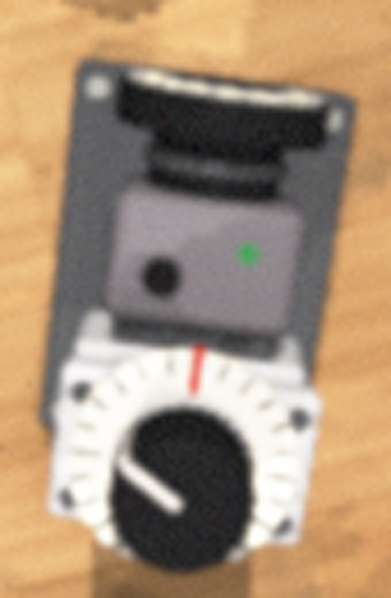

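The base edges give a camera yaw of -7.8°, and the red mark at 172° agrees. The pointer is at 231°, so the knob needs about 59° clockwise.

```bash
python3 - <<'E'
from h import *
c=[.597,-.310]; a=np.radians
robot.goto([*c,.32],down(a(90)))
robot.gripper_to(.065)
robot.move_linear([*c,.241],v=.08)
robot.gripper_to(.0); print('w',robot.get_width(),robot.get_wrist_force().round(1))
for y in (75,60,45,31): robot.goto([*c,.241],down(a(y)))
robot.sleep(.2); print(robot.get_ft_torque().round(2),robot.get_wrist_force().round(1),robot.get_eef_pos())
robot.gripper_to(.065)
robot.move_linear([*c,.32],v=.15)
robot.goto([.56,-.306,.45],down(a(90)))
p,d,m=grab('wrist'); print(robot.get_t())
p,X,d=cloud('wrist'); hsv=cv2.cvtColor(p,cv2.COLOR_RGB2HSV); v,u=np.mgrid[:400,:640]
near=(np.hypot(X[...,0]-.60,X[...,1]+.306)<.05)&(v<240)&(X[...,2]<.3)
k=near&(X[...,2]>.248); c,r=cv2.minEnclosingCircle(X[k][:,:2].astype(np.float32)); c=np.array(c); print('knob',k.sum(),c,r)
w=k&(hsv[...,2]>120)&(np.hypot(X[...,0]-c[0],X[...,1]-c[1])<.017)
red=near&((hsv[...,0]<8)|(hsv[...,0]>172))&(hsv[...,1]>110)
f=lambda m:np.degrees(np.arctan2(*(X[m].mean(0)[:2]-c)[::-1]))
print('ang ptr',w.sum(),f(w),'red',f(red))
hd=(u>290)&(u<360)&(v>130)&(v<168)&(X[...,2]>.155)&(X[...,2]<.21)
print('box',hd.sum(),np.median(X[hd][:,2]))
pv=(np.hypot(X[...,0]-.4697,X[...,1]+.0581)<.02); print('pivot z',X[pv][:,2].max())
cv2.imwrite('pics/w2c.png',cv2.resize(p[85:225,270:380],None,fx=4,fy=4,interpolation=cv2.INTER_CUBIC)[...,::-1])
E
```

```text
w 0.03423454567265583 [-1.3  1.   4.7]
[ 0.19  0.04 -0.02] [0.7 1.2 5.6] [ 0.59728293 -0.30989973  0.24171397]
8.7917
knob 785 [ 0.59757853 -0.30961713] 0.018862860277295113
ang ptr 74 154.81238542509192 red 172.40639543852302
box 1473 0.17661145422130006
pivot z 0.0749115791327196
```

View pics/w2c.png

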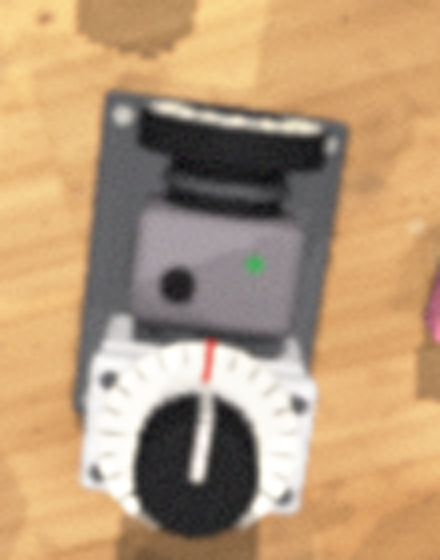

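In the picture the pointer, from (200,475) to (207,395), lines up with the red mark at (209,360) to within a few degrees. The head also rose 8.3 mm, which matches 1.03 rad. Now the hold-down.

```bash
python3 - <<'E'
from h import *
j=np.radians(11.8); e=np.array([np.cos(j),np.sin(j)]); h=np.array([.4256,-.0673]); pv=h+.045*e
pos=lambda s:pv+.045*np.array([np.cos(j+np.pi-s),np.sin(j+np.pi-s)])
yaw=lambda s:j+np.pi/2-s
z=.092
robot.move_linear([.5,-.2,.40],v=.3)
robot.goto([*h,.17],down(yaw(0))); robot.gripper_to(.06)
robot.move_linear([*h,z],v=.1); robot.gripper_to(0); print('w',robot.get_width(),robot.get_wrist_force().round(1))
for s in np.linspace(0,1.4,9)[1:]:
    robot.move_linear([*pos(s),z],down(yaw(s)),v=.06)
print(robot.get_wrist_force().round(1),robot.get_eef_pos(),robot.get_t())
robot.gripper_to(.06); robot.move_linear([*pos(1.4),.17],v=.15)
robot.goto([.45,-.06,.40],down(yaw(0)))
p,d,m=grab('wrist'); cv2.imwrite('pics/w3.png',p[...,::-1])
p,d,m=grab('scene'); print(robot.get_t())
p,X,d=cloud('scene'); m=(X[...,0]>.46)&(X[...,0]<.56)&(abs(X[...,1]+.3)<.06)&(X[...,2]>.1)&(X[...,2]<.21)
w=m&(p.min(-1)>190); print('ring',m.sum(),w.sum(),X[w].mean(0),X[w].min(0),X[w].max(0),X[m].min(0),X[m].max(0))
E
```

```text
w 0.018006309780264296 [-2.1  2.3  7. ]
[ 3.5 -9.4  4.6] [ 0.45430015 -0.01802531  0.09248114] 14.925
17.5083
ring 500 66 [ 0.50733087 -0.28180111  0.15129808] [ 0.5022615  -0.29759921  0.12000653] [ 0.51175466 -0.26870584  0.17944617] [ 0.50221799 -0.32882776  0.11900052] [ 0.5598362  -0.26210903  0.18643447]
```

View pics/w3.png

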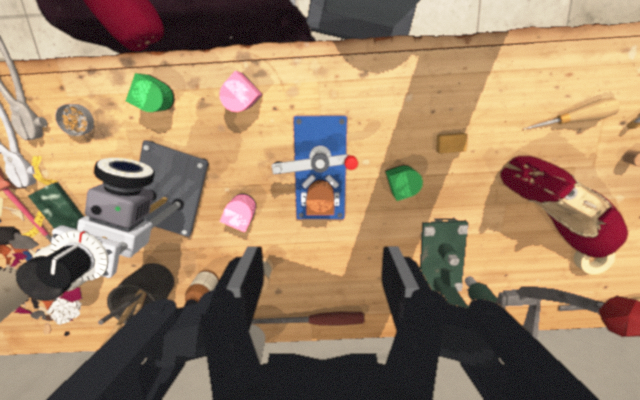

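The view shows the hold-down arm swung across, from (278,168) to the handle at (351,162). The heel at (321,198) is free and still between its stops. Next I refine the heel and lens from this view.

```bash
python3 - <<'E'
from h import *
p,X,d=cloud('wrist'); hsv=cv2.cvtColor(p,cv2.COLOR_RGB2HSV); v,u=np.mgrid[:400,:640]
m=(u>295)&(u<345)&(v>170)&(v<222)&(X[...,2]>.047)&(X[...,2]<.06)&(hsv[...,0]<20)&(hsv[...,1]>80)
r=cv2.minAreaRect(X[m][:,:2].astype(np.float32)); print('heeltop',m.sum(),np.median(X[m][:,2]),r)
w=(u>90)&(u<160)&(v>150)&(v<195)&(p.min(-1)>170)&(X[...,2]>.08)&(X[...,2]<.2); print('ring',w.sum(),X[w].min(0),X[w].max(0),(X[w].min(0)+X[w].max(0))/2)
m=(hsv[...,0]>100)&(hsv[...,0]<125)&(hsv[...,1]>120)&(X[...,2]<.02)&(X[...,2]>0)&(u>285)&(u<355)&(v>105)&(v<230)
print('jig',cv2.minAreaRect(X[m][:,:2].astype(np.float32)))
m=((hsv[...,0]<6)|(hsv[...,0]>174))&(hsv[...,1]>150)&(u>335)&(u<365)&(v>150)&(v<175);print('handle',X[m].mean(0))
E
```

```text
heeltop 727 0.052802859070547 ((0.5335873961448669, -0.047074466943740845), (0.04951132461428642, 0.04410296678543091), 12.387750625610352)
ring 429 [ 0.50078496 -0.32525261  0.12286847] [ 0.50927337 -0.26870997  0.1817319 ] [ 0.50502917 -0.29698129  0.15230018]
jig ((0.49372398853302, -0.05506686493754387), (0.17607297003269196, 0.08337386697530746), 11.662332534790039)
handle [ 0.45281871 -0.01856759  0.10144009]
```

```bash
python3 - <<'E'
from h import *
a=np.radians; g=[.5443,-.0442]; q=down(a(101.8)); qf=down(a(82.2))
robot.goto([*g,.16],q); robot.gripper_to(.08)
robot.move_linear([*g,.038],v=.1); robot.gripper_to(0)
print('w',robot.get_width(),robot.get_grasp_force(),robot.get_wrist_force().round(1),robot.get_eef_pos())
robot.move_linear([*g,.26],v=.1); robot.sleep(.2); print('w',robot.get_width(),robot.get_grasp_force())
robot.move_linear([.39,-.2816,.26],qf,v=.12)
robot.move_linear([.39,-.2816,.159],v=.08); robot.sleep(.3)
print(robot.get_width(),robot.get_grasp_force(),robot.get_eef_pos(),robot.get_t())
p,d,m=grab('wrist'); cv2.imwrite('pics/w4.png',p[...,::-1])
p,d,m=grab('scene'); cv2.imwrite('pics/s4.png',cv2.resize(p[100:300,250:450],None,fx=3,fy=3)[...,::-1])
E
```

```text
w 0.04545714482220989 61.81425212186525 [-1.5 -0.4  6.7] [ 0.54474813 -0.04421076  0.03860806]
w 0.0451766306006962 61.271322781240656
0.04535902969523159 61.250809427210626 [ 0.39007565 -0.28166645  0.15918092] 27.4083
```

View pics/w4.png

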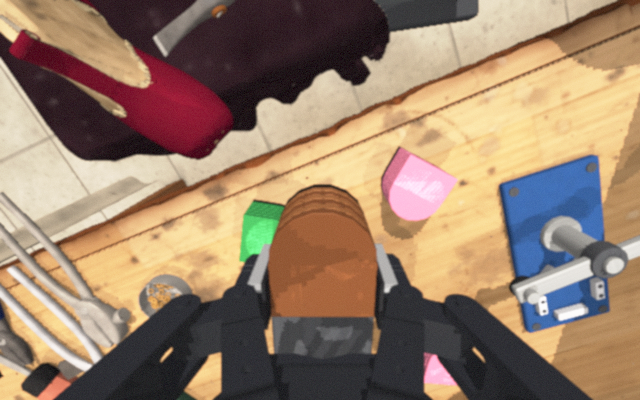

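View pics/s4.png

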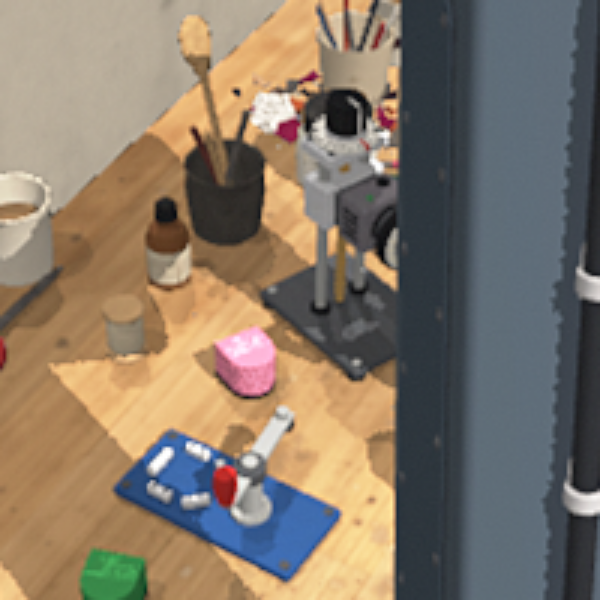

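The wrist view shows the heel square between the pads, from (270,200) to (375,318), and the jig is empty. In the scene view the hold-down is still swung and the bystanders are in place. One numeric check of the held heel before hand-in.

```bash
python3 - <<'E'
from h import *
p,X,d=cloud('wrist'); hsv=cv2.cvtColor(p,cv2.COLOR_RGB2HSV); v,u=np.mgrid[:400,:640]
m=(u>262)&(u<380)&(v>205)&(v<320)&(abs(X[...,2]-.173)<.008)&(hsv[...,0]<18)&(hsv[...,1]>80)
P=X[m]; n=np.linalg.svd(P-P.mean(0),full_matrices=0)[2][2]; print(m.sum(),'top z',np.median(P[:,2]),'tilt deg',np.degrees(np.arccos(abs(n[2]))))
a=np.radians(-7.8); L=(P[:,:2]-[.404,-.2835])@np.array([[np.cos(a),-np.sin(a)],[np.sin(a),np.cos(a)]])
print('in focus frame',np.percentile(L,[1,99],axis=0)); print(cv2.minAreaRect(P[:,:2].astype(np.float32)),robot.get_qd().round(4),robot.get_wrist_force().round(1))
E
```

```text
10770 top z 0.17325270381781221 tilt deg 1.5879213145303155
in focus frame [[-0.0502231  -0.02238831]
 [-0.00152496  0.02218441]]
((0.37856513261795044, -0.28057461977005005), (0.046873293817043304, 0.05051766335964203), 81.89203643798828) [-0.0008 -0.0003 -0.0004 -0.0004  0.0001  0.0009] [-1.2 -0.1 -1.3]
```

```bash
python3 -c "
from station import robot
print(robot.close_job())"
```

```text
the job is handed in; nothing more can be done
None
```

I handed the job in with the knob on the red mark and the hold-down swung about 1.4 rad; by my measurements the heel is held still, upright and square to the lens, within about 2 mm of the point 10 cm from it (no verdict was returned).

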